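# Clamp a dental cast: touch, then a quarter turn

### The arm

A 6-joint arm with a two-finger parallel gripper is mounted at the origin on the work surface. World frame = base frame: x ahead of the robot, y to its left, z up, the work surface at z = 0. Lengths are in m, angles in degrees, forces in N, time in s.
With the tool pointing down it reaches from about 0.35 to 0.875 m from the base axis. Payload 4.2 kg.
Tool frame: the origin (TCP) lies at the very end of the fingers, on their centre line; the grasp point (between the pads) lies 19 mm behind it (r.grip_point_offset is the distance from the TCP to the grasp point, in m); z points along the fingers, y is the line along which they close (so a half turn about z gives the same grasp; the last joint's range is limited). The gripper opens to 87 mm and grips with 3 to 60 N. Pads are 19 mm wide; open, the fingers measure 117 mm over their backs; the gripper's body (75 mm by 190 mm) begins 51 mm behind the grasp point.
Start: joints at [85.921, 22.042, 0.453, 0, -68.411, -14.817], TCP at [0.202, 0.591, 0.223] pointing down, gripper open.
Joint ranges: [-179.83, 179.83], [-69.29, 118.12], [-61.27, 80.66], [-181.25, 117.63], [-171.15, -9.14], [-177.46, 177.46]. Speed limits (degrees/s): [159.86, 159.86, 180, 180, 180, 180].

### API

Orientations are given as a 3x3 rotation matrix whose columns are the frame's x, y, z axes.
In Python, from station import r gives the robot as it stands.
- The arm moves only by the tool move_arm, never from a script. Its argument "series" is a list of rows, each a list of 3 entries, a list of its own where there are three numbers: the turn, a rotation vector about the tool's x, y, z as a fraction of full scale, then the shift along the tool's x, y, z as a fraction of full scale, then the opening, from 0 (shut) to 1 (fully open). A call has 1 to 12 rows; each row shifts and turns the commanded pose from where the row before left it, along the tool's axes as they then stand; what a row does not reach is not made up. Full scale, the value 1, is 0.5 m for a shift and 0.1 rad for a turn. A row lasts 1/10 s, in which the tool goes at most 50 mm and 8.59 degrees, less where a joint would pass 70% of its speed; a pose out of reach is approached as far as the arm can. A call with a number of a shift or a turn outside -1 to 1 is refused whole. A call with a gripper value outside its range is refused whole. The fingers move at their own pace and stop on an object; the grip force is fixed at half the most. Time passes only in rows, so rows that do not move let the fingers close. It gives the time, the measured TCP pose, the force, the opening and the grip force at its end, in the units of the state.
- r.sense(): the state, without advancing time (a new reading comes with each control period).
- r.capture(name): name is "scene" or "top"; returns a dict with "img" (384x512x3 uint8, red, green, blue), "fx", "fy", "cx", "cy" (pixels), "origin" and "orientation" of the camera in the world. Camera axes: x right, y up, looking along -z (the intrinsics and any distortion apply to the point x, -y, -z); pixel columns grow to the right and rows downward; lengths in m; the calibration is good to about 2 mm. A picture is of the moment at which its call begins. There is no depth.
- r.finish_job(): hands the job in; it is judged then, once.
Trained networks look in the newest picture that a camera, given by its name, has taken for a name from the list of things; names that differ only in an ending like _2 or _b are one class to them, and where a whole thing is asked for, a point or a joint stands for the part that bears it (a point fixed in the world has none). Each returns a list of dicts, best first, with "score" (0 to 1); they miss things now and then, are a little off and sometimes report something else, mostly with a low value. They report only what shows in the picture. A call takes as long as a camera call. They do not tell look-alikes from the thing itself.
- r.cut_out(target, camera): "pixels" (384x512 bool, what is visible of it) and "centre" ([column, row] in pixels, amid what is visible of it).
- r.pinpoint(target, camera): "centre" ([column, row] in pixels: a listed point, or the origin of a listed thing).
The state is a dict: "time_s": time; "joints": joint angles; "joint_velocities": joint speeds; "effort": joint torques, N m; "tcp_pos": TCP position; "ee_rot": TCP orientation; "wrist_force": force on the tool from outside, world axes, zero at the start; "moment": the same for the moment, N m; "gripper_width": opening from 0.0 (shut) to 1.0 (fully open); "gripper_force": force on a finger pad.
Only numpy, scipy, OpenCV 4.12 (cv2) and the standard library are available. Lean on these libraries where they do the work, as an engineer would, in place of code of your own. Each camera call takes 0.05 s, during which the arm holds its last target. There are 200 camera calls.

### The job

Slide the tray with the dental cast fully home against the back stop of the blue model clamp. Then turn the black knob clockwise until its pad just touches the cast, and from there exactly a quarter turn (90 degrees) more, no tighter, and let go. Leave the jar, the dropper bottle and the red can where they stand.

Things in the scene. Friction and masses are not known exactly. Their poses are not given: they have to be found in the camera images.
- clamp: Model clamp fixed to the bench. Origin on the bench (z 0) straight below the vertical screw axis; x axis along the channel, from its open front to the back stop; z up. Blue base plate 245 x 110 x 12 mm (x -185 to +60). Two guide rails (tops 22 mm above the bench) form a 66 mm wide channel along x.
- stop (a point): Middle of the back stop's steel face, 36 mm beyond the screw axis, 20 mm above the bench; the tray's nose must rest against it.
- bridge (a point): Middle of the top of the aluminium crossbar that carries the screw, 84 mm above the bench: 34 mm (clamp x) by 109 mm (clamp y) by 17 mm, on two posts at y = +-48 mm. A 24 mm brass collar on it is 4 mm high.
- spindle: Vertical screw with the knob on top and a round rubber pad (44 mm across) below. Origin on its axis, 84 mm above the bench when the knob reads 0; goes down 12 mm per clockwise turn and stays where left. The pad hangs on a height-adjustable foot of unknown setting: it first touches the cast with the knob somewhere between 0.8 and 3.8 rad, to be found by feel.
- knob (a joint): Knob angle, rad, 0 to 6.2; grows clockwise seen from above (pad goes down). Starts at 0 to 0.3. Torque to turn it: about 0.04 N m while the pad is free; the pad's rubber face turns with the knob and rubs on the cast, so the torque about doubles or more within 20 degrees of the touch and rises to about 0.3 N m after the quarter turn (it relaxes somewhat at rest).
- knob_grip (a point): On the knob's axis, half-way up it: 118 mm above the bench at knob angle 0, sinking 12 mm per turn clockwise. The knob is a round black fluted cylinder, 36 mm across, 28 mm tall, with a white pointer line on top. The pad is sprung: it meets the cast with about 10 N, then gains about 6 N per mm of screw travel.
- tray: Loose steel tray, 0.25 to 0.5 kg, in the channel: plate 140 x 64 x 6 mm. Origin on its underside, 36 mm behind its nose edge, below the middle of the cast; x axis to the nose, z up. Home: nose against the back stop, origin on the screw axis 12 mm above the bench. Starts 40 to 70 mm short of home.
- cast_top (a point): Middle of the flat top on which the pad presses, 26 mm above the tray's underside: the buff stone base (54 x 58 mm) of a dental cast that lies teeth down on the tray and is fixed to it.
- tray_tab (a point): Centre of the red upright tab at the tray's rear end (towards the robot), 92 mm behind the tray's origin: 10 mm thick along x, 30 mm wide along y, from 6 to 44 mm above the tray's underside (this point is 25 mm above it). Push or grip it to slide the tray; sliding friction is 1 to 4 N.
- jar_mid (a point): Middle of a small jar with black lid, 44 mm across, 45 mm tall, standing on the bench beside the clamp. Leave it.
- dropper_mid (a point): Middle of a white dropper bottle, 28 mm across, 70 mm tall, standing on the bench beside the clamp. Leave it.
- beads_mid (a point): Middle of a red can, 38 mm across, 85 mm tall, standing on the bench beside the clamp. Leave it.
Mind the look-alikes: they are no part of the job. Of the things shaped like the tray, the steel one is meant.

How it is judged (in metres and radians):
On the way, in this order (a step that is already met when the one before it is completed fails the run):
1. the tray is fully home against the back stop, before the pad touches the cast (x of tray in the frame of clamp above -0.003 m and contact force between spindle and tray below 0.5 N), for 0.2 s.
2. with the tray home, the pad touches the cast (x of tray in the frame of clamp above -0.003 m and contact force between spindle and tray above 2 N), for 0.1 s.
At the end, for the whole second after the job is handed in: The tray's nose is within 3 mm of the back stop and at rest, and the pad presses on the cast with 20 to 31.5 N, which is what a quarter turn past first touch gives, to within about 28 degrees either way; the knob has been let go (x of tray in the frame of clamp above -0.003 m and contact force between spindle and tray between 20 and 31.5 N and linear speed of tray below 0.01 m/s).
It fails at once if over-tightened: the pad presses on the cast with more than 40 N (contact force between spindle and tray above 40 N).
It fails at once if a bystander is moved by more than 20 mm (distance of any of jar_mid, dropper_mid, beads_mid from where it was at the start of the episode above 0.02 m).
It also fails if it takes over 69 s, if anything falls off the work surface, if the arm or the gripper's body presses on something with over 40 N, if the wrist force passes 120 N, or if a joint passes its speed limit or range.

## Working session

There is one attempt and no reset: what is moved stays moved. The work goes in short steps, Python scripts to look and compute and a tool call to move; the robot and the scene stay as the last step left them, time stands still between calls to the robot, and variables do not carry over. Pictures are saved under pics/ and viewed, at most 10 in all, crops included, and the job is handed in when it is done.

Besides the shell and the picture viewer there is one more tool, called after ">>>" as name([rows], argument=value, ...), one row to a line, values as JSON. move_arm: Moves the arm, as the interface text tells. Its arguments: {"type":"object","properties":{"series":{"type":"array"}},"required":["series"]}

```bash
mkdir -p pics; ls; cat > h.py <<'E'
from station import r
import numpy as np, cv2
def cap(n): return r.capture(n)
def ray(c,px):
    u,v=px; d=np.array([(u-c['cx'])/c['fx'],-(v-c['cy'])/c['fy'],-1.0])
    return np.array(c['origin']),np.array(c['orientation'])@d
def at_z(c,px,z):
    o,d=ray(c,px); return o+d*(z-o[2])/d[2]
def proj(c,p):
    q=np.array(c['orientation']).T@(np.array(p)-np.array(c['origin'])); return [c['cx']+c['fx']*q[0]/-q[2], c['cy']-c['fy']*q[1]/-q[2]]
def tri(c1,p1,c2,p2):
    o1,d1=ray(c1,p1);o2,d2=ray(c2,p2)
    s=np.linalg.lstsq(np.array([d1,-d2]).T,o2-o1,rcond=None)[0]
    a=o1+s[0]*d1;b=o2+s[1]*d2
    return (a+b)/2,np.linalg.norm(a-b)
E
python3 - <<'E'
from h import *
C={n:cap(n) for n in('scene','top')}
ims=[]
for n in C:
    cv2.imwrite(f'pics/{n}0.png',cv2.cvtColor(C[n]['img'],cv2.COLOR_RGB2BGR))
    print(n,{k:v for k,v in C[n].items() if k!='img'})
for t in ['clamp','stop','bridge','spindle','knob_grip','tray','cast_top','tray_tab','jar_mid','dropper_mid','beads_mid']:
    for n in C:
        print(t,n,[(np.round(d['centre'],1).tolist(),round(d['score'],2)) for d in r.pinpoint(t,n)][:4])
s=r.sense();print({k:np.round(v,3).tolist() for k,v in s.items()})
E
```

```text
pics
scene {'fx': 441.35277629138835, 'fy': 441.35277629138835, 'cx': 259.81445085307996, 'cy': 190.3592980590393, 'origin': array([ 1.29746106, -0.18852474,  0.78178774]), 'orientation': array([[ 0.34951846, -0.64491664,  0.6796465 ],
       [ 0.93690972,  0.23586784, -0.25800493],
       [ 0.00608492,  0.7269449 ,  0.68666884]])}
top {'fx': 446.3576752560062, 'fy': 446.3576752560062, 'cx': 254.07894934148987, 'cy': 195.53341731078905, 'origin': array([0.40105867, 0.04355165, 1.23432405]), 'orientation': array([[-0.02649376,  0.9822444 , -0.18572564],
       [-0.99930455, -0.03090021, -0.02087068],
       [-0.02623907,  0.18504353,  0.98237997]])}
clamp scene [([225.7, 226.1], 0.62)]
clamp top [([285.6, 203.1], 0.71), ([285.4, 198.4], 0.57)]
stop scene [([231.2, 227.9], 0.92), ([281.8, 182.2], 0.33)]
stop top [([280.8, 189.5], 0.83), ([292.7, 226.4], 0.24)]
bridge scene [([221.0, 195.8], 0.73), ([205.5, 198.9], 0.45), ([211.3, 207.2], 0.22), ([248.0, 165.9], 0.17)]
bridge top [([289.5, 223.4], 0.7), ([281.6, 188.5], 0.66), ([285.2, 198.8], 0.59)]
spindle scene [([223.7, 198.4], 0.89
[... 881 characters left out ...]
.56)]
jar_mid top [([245.3, 259.6], 0.57), ([288.8, 199.4], 0.31)]
dropper_mid scene [([147.8, 244.2], 0.78), ([231.3, 226.1], 0.2)]
dropper_mid top [([294.6, 227.3], 0.75), ([352.3, 192.4], 0.41)]
beads_mid scene [([285.5, 183.0], 0.69)]
beads_mid top [([224.3, 220.5], 0.55)]
{'time_s': 1.2, 'joints': [85.92, 22.041, 0.453, 0.002, -68.412, -14.819], 'joint_velocities': [-0.096, -0.048, -0.034, 0.057, 0.022, 0.086], 'effort': [0.0, -39.048, 18.762, 4.224, 0.015, -0.0], 'tcp_pos': [0.202, 0.591, 0.223], 'ee_rot': [[0.946, -0.324, 0.0], [-0.324, -0.946, 0.0], [0.0, -0.0, -1.0]], 'wrist_force': [0.371, 0.649, -0.041], 'moment': [-0.024, 0.046, 0.005], 'gripper_force': 0.0, 'gripper_width': 1.0}
```

```bash
python3 -c "
import cv2
a=cv2.imread('pics/scene0.png');b=cv2.imread('pics/top0.png')
cv2.imwrite('pics/s1.png',cv2.resize(a[110:330,60:353],None,fx=2.7,fy=2.7,interpolation=3))
cv2.imwrite('pics/t1.png',cv2.resize(b[90:290,150:410],None,fx=3,fy=3,interpolation=3))"
```

```text
(no output)
```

View pics/s1.png

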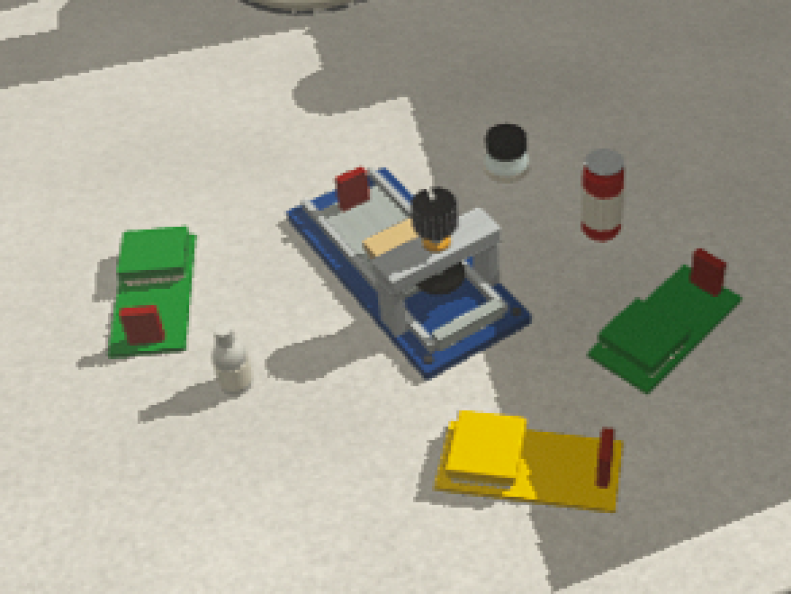

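View pics/t1.png

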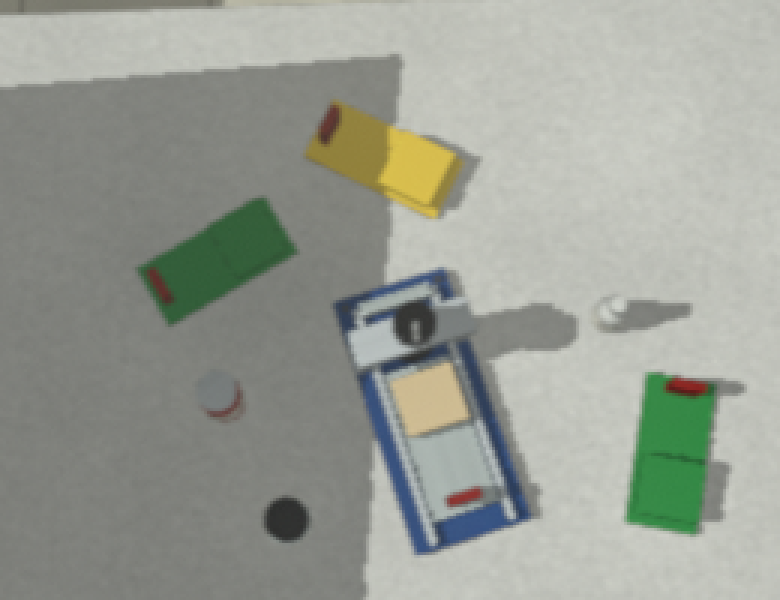

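The scene crop shows the steel tray with the buff cast in the blue clamp. Its red tab is at scene px (190,180), top px (305,256), and the knob is at scene (221,183), top (288,198).

Things that could be taken for it:
- **Green trays:** top (222,177) and top (374,241).
- **Yellow tray:** top (278,143).

The steel tray inside the clamp is the one meant. Bystanders are the jar at top (245,263), the can at top (224,221) and the dropper at top (353,193).

```bash
python3 - <<'E'
from h import *
C={n:cap(n) for n in('scene','top')}
S,T=C['scene'],C['top']
st=lambda x,y:(150+x/3,90+y/3); ss=lambda x,y:(60+x/2.7,110+y/2.7)
# pose from base corners
cl=np.array([(60,55),(60,-55),(-185,-55),(-185,55)])/1e3
pw=np.array([at_z(T,st(*p),0.012)[:2] for p in [(335,303),(445,268),(535,518),(417,553)]])
def fit(cl,pw):
    a=cl-cl.mean(0);b=pw-pw.mean(0)
    th=np.arctan2((a[:,0]*b[:,1]-a[:,1]*b[:,0]).sum(),(a*b).sum())
    R=np.array([[np.cos(th),-np.sin(th)],[np.sin(th),np.cos(th)]]); t=pw.mean(0)-R@cl.mean(0)
    return th,R,t,(pw-(cl@R.T+t))
th,R,t,e=fit(cl,pw);print('top fit',np.degrees(th),t,np.round(e*1e3,1).tolist())
pw2=np.array([at_z(S,ss(*p),0.012)[:2] for p in [(530,318),(428,372),(288,212),(380,168)]])
th2,R2,t2,e2=fit(cl,pw2);print('scene fit',np.degrees(th2),t2,np.round(e2*1e3,1).tolist())
for nm,a,b in [('knobpp',(223.9,187.9),(285.9,195.8)),('knobtop',ss(434,197),st(415,325)),('tabpp',(191.6,182.9),(308.7,255.0)),('tab eye',ss(352,188),st(465,497)),('jar',(248.1,165.6),(245.3,259.6)),('drop',(147.8,244.2),st(612,312)),('can',(285.5,183),(224.3,220.5))]:
    p,g=tri(S,a,T,b); print(nm,np.round(p,4),round(g,4),'clamp',np.round(R.T@(p[:2]-t),4))
for n,c in C.items():
  for t_ in('knob_grip','tray_tab'):
    for d in r.cut_out(t_,n)[:4]: print(n,t_,np.round(d['centre'],1),round(d['score'],2),d['pixels'].sum())
E
```

```text
top fit 16.299449608115427 [ 0.60339592 -0.02053872] [[-1.2, -1.1], [-2.0, 0.9], [0.3, -0.7], [3.0, 0.9]]
scene fit 16.599636784804417 [ 0.60843607 -0.01815372] [[1.5, -3.1], [-3.0, 2.7], [0.8, 4.0], [0.7, -3.7]]
knobpp [ 0.6086 -0.0124  0.1208] 0.0021 clamp [0.0073 0.0064]
knobtop [ 0.6004 -0.0172  0.1299] 0.0032 clamp [-0.0019  0.004 ]
tabpp [ 0.4644 -0.0651  0.0284] 0.0153 clamp [-0.1459 -0.0038]
tab eye [ 0.4612 -0.0605  0.0355] 0.0032 clamp [-0.1477  0.0016]
jar [0.4551 0.0974 0.0313] 0.0005 clamp [-0.1092  0.1548]
drop [ 0.6256 -0.2007  0.0265] 0.0079 clamp [-0.0292 -0.1791]
can [0.5618 0.1547 0.0423] 0.0078 clamp [0.0092 0.1798]
scene knob_grip [222.1 193.1] 0.59 379
scene tray_tab [198.  190.4] 0.86 764
scene tray_tab [115.2 220.9] 0.84 1274
scene tray_tab [255.  277.5] 0.68 1908
scene tray_tab [306.3 233.8] 0.67 1368
top knob_grip [286.4 207.4] 0.52 2475
top knob_grip [286.6 200.3] 0.47 229
top tray_tab [279.6 142.2] 0.73 1126
top tray_tab [296.9 239.2] 0.67 1228
top tray_tab [375.2 241.4] 0.61 1256
top tray_tab [223.  176.7] 0.57 1139
```

Clamp is at about (0.604, -0.018) with yaw 16.4°. The tab is at clamp x ≈ -0.147, so the tray is about 55 mm short, which fits the given range. Next I turn the tool into line with the clamp and head for a point behind the tab.

>>> move_arm([
  [[0,0,-1],[0,0,0],0],
  [[0,0,-1],[0,0,0],0],
  [[0,0,-1],[0,0,0],0],
  [[0,0,-1],[0,0,0],0],
  [[0,0,-1],[0,0,0],0],
  [[0,0,-1],[0,0,0],0],
  [[0,0,-0.16],[0,0,0],0],
  [[0,0,0],[0,0.093,0],0],
  [[0,0,0],[0,0.093,0],0],
  [[0,0,0],[0,0.093,0],0],
  [[0,0,0],[0,0.093,0],0],
  [[0,0,0],[0,0.093,0],0],
])

```text
time_s: 2.7
tcp_pos: [0.2683, 0.3664, 0.2227]
ee_rot: [[0.96, 0.281, 0.0], [0.281, -0.96, 0.0], [0.0, -0.0, -1.0]]
wrist_force: [1.0, -0.5, -0.4]
gripper_width: 0.033
gripper_force: 0.0
```

```bash
python3 -c "
import cv2,numpy as np
a=cv2.imread('pics/scene0.png');b=cv2.imread('pics/top0.png')
A=cv2.resize(a[165:255,160:260],(550,495),interpolation=2);B=cv2.resize(b[170:280,255:335],(400,550),interpolation=2)
cv2.imwrite('pics/z1.png',A[:, :]);cv2.imwrite('pics/z2.png',B)"
```

```text
(no output)
```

View pics/z1.png

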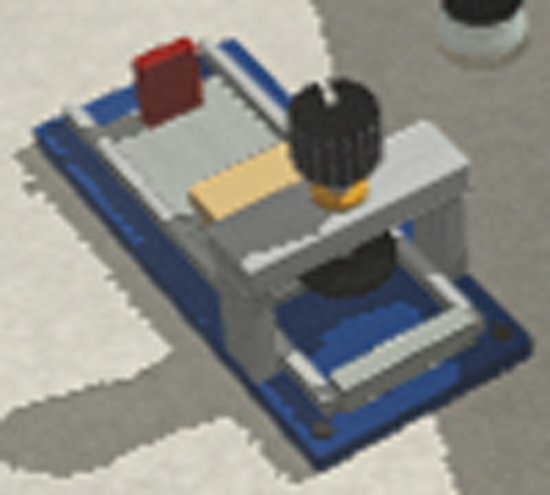

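View pics/z2.png

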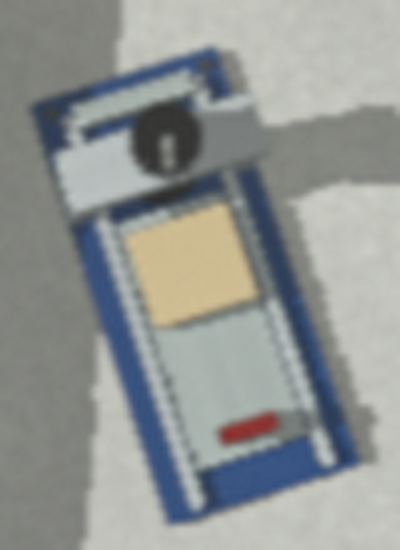

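The close crops confirm the choice: steel tray, buff cast, red tab at crop-2 (249,428). The knob top is at crop-2 (166,138) and crop-1 (335,103). I fit the clamp pose to the corners in both images.

```bash
cat >> h.py <<'E'
def solve(S,T,verbose=1):
    from scipy.optimize import least_squares
    zs=lambda x,y:np.array((160+x/5.5,165+y/5.5))-.4; zt=lambda x,y:np.array((255+x/5,170+y/5))-.4
    O=[(T,(60,55,12),zt(32,105)),(T,(60,-55,12),zt(217,47)),(T,(-185,-55,12),zt(357,460)),(T,(-185,55,12),zt(170,523)),
    (T,(17,54.5,84),zt(52,152)),(T,(-17,54.5,84),zt(72,214)),(T,(17,-54.5,84),zt(250,95)),(T,(-17,-54.5,84),zt(270,152)),(T,(0,0,132),zt(166,138)),(T,(0,0,132),zt(166,138)),
    (S,(60,55,12),zs(530,345)),(S,(60,-55,12),zs(320,465)),(S,(-185,-55,12),zs(38,132)),(S,(-185,55,12),zs(230,42)),
    (S,(17,54.5,84),zs(468,160)),(S,(17,-54.5,84),zs(248,270)),(S,(-17,54.5,84),zs(425,122)),(S,(-17,-54.5,84),zs(205,225)),(S,(0,0,132),zs(335,103)),(S,(0,0,132),zs(335,103))]
    def f(q):
        c,s=np.cos(q[2]),np.sin(q[2]);out=[]
        for C,p,m in O:
            p=np.array(p)/1e3
            out+=list(np.array(proj(C,(q[0]+c*p[0]-s*p[1],q[1]+s*p[0]+c*p[1],p[2])))-m)
        return np.array(out)
    k=least_squares(f,[.604,-.018,.285],loss='soft_l1')
    return k.x,f(k.x).reshape(-1,2)
E
python3 - <<'E'
from h import *
S=cap('scene');T=cap('top')
q,e=solve(S,T);print(q,np.degrees(q[2]));print(np.round(e,1).tolist())
c,s=np.cos(q[2]),np.sin(q[2]);R=np.array([[c,-s],[s,c]])
tab=at_z(T,(255+249/5-.4,170+424/5-.4),.056);print('tab top clamp',R.T@(tab[:2]-q[:2]))
st=r.sense();p=st['tcp_pos']
goal=q[:2]+R@[-.185,0];E=np.array(st['ee_rot']);print('delta tool',E.T@(np.r_[goal,.03]-p),'yaw',np.degrees(np.arctan2(E[1,0],E[0,0])),st['joints'])
E
```

```text
[ 0.60463562 -0.01783155  0.28439408] 16.29458044260581
[[-0.7, -0.4], [-0.4, -0.8], [1.0, 0.7], [-0.3, 0.8], [0.2, 0.0], [0.2, -0.1], [0.1, -1.3], [0.3, -0.5], [0.1, -0.8], [0.1, -0.8], [0.9, -1.4], [-0.6, -1.4], [-1.4, -1.1], [0.7, -1.5], [0.8, -0.1], [-0.0, 0.5], [0.2, -1.3], [-0.2, -0.3], [-0.3, 0.3], [-0.3, 0.3]]
tab top clamp [-0.14730939  0.00037272]
delta tool [0.03272301 0.46006955 0.19313446] yaw 16.08896882729523 [ 7.42590360e+01  4.91682742e+00 -2.24662305e+01 -3.52036360e-02
 -6.26799996e+01  3.18461264e+01]
```

>>> move_arm([
  [[0,0,-0.036],[0.0065,0.092,0],0],
  [[0,0,0],[0.0065,0.092,0],0],
  [[0,0,0],[0.0065,0.092,0],0],
  [[0,0,0],[0.0065,0.092,0],0],
  [[0,0,0],[0.0065,0.092,0],0],
  [[0,0,0],[0.0065,0.092,0],0],
  [[0,0,0],[0.0065,0.092,0],0],
  [[0,0,0],[0.0065,0.092,0],0],
  [[0,0,0],[0.0065,0.092,0],0],
  [[0,0,0],[0.0065,0.092,0],0],
  [[0,0,0],[0,0,0.08],0],
  [[0,0,0],[0,0,0.08],0],
])

```text
time_s: 4.0
tcp_pos: [0.4322, -0.0646, 0.1425]
ee_rot: [[0.96, 0.28, 0.004], [0.28, -0.96, 0.001], [0.004, 0.0, -1.0]]
wrist_force: [0.2, 0.9, -0.4]
gripper_width: 0.008
gripper_force: 0.0
```

```bash
cat >> h.py <<'E'
Q=np.array([0.60464,-0.01783]);TH=0.28439
R2=np.array([[np.cos(TH),-np.sin(TH)],[np.sin(TH),np.cos(TH)]])
def st(pr=1):
    s=r.sense();p=np.array(s['tcp_pos']);E=np.array(s['ee_rot'])
    print('t',s['time_s'],'clamp xyz',np.round(np.r_[R2.T@(p[:2]-Q),p[2]],4),'yaw',round(np.degrees(np.arctan2(E[1,0],E[0,0])),2),'Fclamp',np.round(R2.T@s['wrist_force'][:2],1),'Fz',round(s['wrist_force'][2],1),'M',np.round(s['moment'],3),'eff6',round(s['effort'][5],3),'w',round(s['gripper_width'],3),'gf',round(s['gripper_force'],1),'j',np.round(s['joints'],1))
    return s
E
python3 -c "
from h import *
st()"
```

```text
t 4.0 clamp xyz [-0.1786  0.0035  0.1425] yaw 16.29 Fclamp [0.4 0.8] Fz -0.4 M [ 0.014 -0.038  0.017] eff6 0.013 w 0.008 gf 0.0 j [ 13.    8.3 -31.6   0.  -49.8  93.3]
```

>>> move_arm([
  [[0,0,0],[0,0,0],0],
  [[0,0,0],[0,0,0],0],
  [[0,0,0],[0,0,0.075],0],
  [[0,0,0],[0,0,0.075],0],
  [[0,0,0],[0,0,0.07],0],
  [[0,0,0],[0,0,0],0],
  [[0,0,0],[0,0,0],0],
])

```text
time_s: 4.7
tcp_pos: [0.4326, -0.0626, 0.0344]
ee_rot: [[0.958, 0.287, 0.003], [0.287, -0.958, 0.0], [0.003, 0.001, -1.0]]
wrist_force: [0.4, -0.4, 0.8]
gripper_width: 0.004
gripper_force: 0.0
```

```bash
python3 -c "
from h import *
st()"
```

```text
t 4.7 clamp xyz [-0.1777  0.0053  0.0344] yaw 16.71 Fclamp [ 0.3 -0.5] Fz 0.8 M [-0.018 -0.097 -0.033] eff6 -0.001 w 0.004 gf 0.0 j [ 13.2  18.5 -39.    0.1 -32.3  93.4]
```

>>> move_arm([
  [[0,0,0.07],[0.012,0.0106,0],0],
  [[0,0,0],[0.012,0,0],0],
  [[0,0,0],[0.012,0,0],0],
  [[0,0,0],[0.012,0,0],0],
  [[0,0,0],[0.012,0,0],0],
  [[0,0,0],[0.012,0,0],0],
  [[0,0,0],[0.012,0,0],0],
  [[0,0,0],[0.012,0,0],0],
  [[0,0,0],[0.012,0,0],0],
  [[0,0,0],[0.012,0,0],0],
  [[0,0,0],[0,0,0],0],
])

```text
time_s: 5.8
tcp_pos: [0.4916, -0.0511, 0.0326]
ee_rot: [[0.96, 0.28, 0.003], [0.28, -0.96, 0.0], [0.003, 0.0, -1.0]]
wrist_force: [0.0, 0.4, -0.1]
gripper_width: 0.007
gripper_force: 0.0
```

```bash
python3 -c "
from h import *
st()"
```

```text
t 5.8 clamp xyz [-0.1178 -0.0002  0.0326] yaw 16.23 Fclamp [0.1 0.4] Fz -0.1 M [-0.079 -0.027  0.039] eff6 -0.003 w 0.007 gf 0.0 j [ 12.9  22.9 -31.3   0.  -35.7  93.3]
```

>>> move_arm([
  [[0,0,0],[0.006,0,0],0],
  [[0,0,0],[0.006,0,0],0],
  [[0,0,0],[0.006,0,0],0],
  [[0,0,0],[0.003,0,0],0],
  [[0,0,0],[0,0,0],0],
])

```text
time_s: 6.3
tcp_pos: [0.5003, -0.0485, 0.0325]
ee_rot: [[0.96, 0.279, 0.001], [0.279, -0.96, 0.0], [0.001, 0.0, -1.0]]
wrist_force: [-1.4, -0.4, 0.3]
gripper_width: 0.009
gripper_force: 0.4
```

```bash
python3 -c "
from h import *
st()"
```

```text
t 6.3 clamp xyz [-0.1088 -0.0002  0.0325] yaw 16.21 Fclamp [-1.5 -0. ] Fz 0.3 M [-0.102  0.193  0.037] eff6 -0.001 w 0.009 gf 0.4 j [ 13.   23.6 -30.    0.  -36.4  93.2]
```

>>> move_arm([
  [[0,0,0],[0.003,0,0],0],
  [[0,0,0],[0.003,0,0],0],
  [[0,0,0],[0.002,0,0],0],
  [[0,0,0],[0,0,0],0],
])

```text
time_s: 6.7
tcp_pos: [0.5007, -0.0483, 0.0323]
ee_rot: [[0.96, 0.278, -0.006], [0.278, -0.96, -0.001], [-0.006, -0.001, -1.0]]
wrist_force: [-6.3, -1.2, 4.7]
gripper_width: 0.009
gripper_force: 3.4
```

```bash
python3 -c "
from h import *
st()"
```

```text
t 6.7 clamp xyz [-1.083e-01 -1.000e-04  3.230e-02] yaw 16.16 Fclamp [-6.4  0.6] Fz 4.7 M [-0.588  1.821 -0.04 ] eff6 -0.008 w 0.009 gf 3.4 j [ 13.   23.8 -29.7  -0.  -36.9  93.2]
```

>>> move_arm([
  [[0,0,0],[0.004,0,0],0],
  [[0,0,0],[0.004,0,0],0],
  [[0,0,0],[0,0,0],0],
  [[0,0,0],[0,0,0],0],
])

```text
time_s: 7.1
tcp_pos: [0.5006, -0.0483, 0.0318]
ee_rot: [[0.961, 0.277, -0.014], [0.277, -0.961, -0.003], [-0.014, -0.001, -1.0]]
wrist_force: [-12.4, -3.2, 9.2]
gripper_width: 0.004
gripper_force: 6.5
```

```bash
python3 - <<'E'
from h import *
st()
S=cap('scene')
cv2.imwrite('pics/z3.png',cv2.resize(cv2.cvtColor(S['img'],cv2.COLOR_RGB2BGR)[165:255,160:260],(550,495),interpolation=2))
E
```

```text
t 7.1 clamp xyz [-1.084e-01 -1.000e-04  3.180e-02] yaw 16.1 Fclamp [-12.8   0.4] Fz 9.2 M [-0.989  3.457 -0.028] eff6 -0.013 w 0.004 gf 6.5 j [ 13.   24.  -29.4  -0.1 -37.5  93.2]
```

View pics/z3.png

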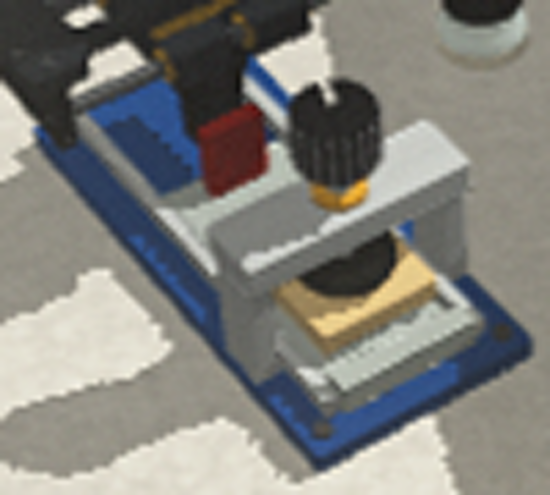

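The crop shows the cast under the pad and the nose at the stop. A 13 N push gave no motion, so the tray is home. Now I back off, rise, and go over the knob with the fingers opening.

>>> move_arm([
  [[0,0,0],[-0.03,0,0],0],
  [[0,0,0],[-0.03,0,0],0],
  [[0,0,0],[0,0,-0.08],0],
  [[0,0,0],[0,0,-0.08],0],
  [[0,0,0],[0,0,-0.08],1],
  [[0,0,0],[0,0,-0.08],1],
  [[0,0,0],[0,0,0],1],
  [[0,0,-1],[0,0,0],1],
  [[0,0,-1],[0,0,0],1],
  [[0,0,-1],[0,0,0],1],
  [[0,0,-1],[0,0,0],1],
  [[0,0,-1],[0,0,0],1],
])

```text
time_s: 8.35
tcp_pos: [0.4794, -0.0545, 0.1924]
ee_rot: [[0.706, 0.708, 0.002], [0.708, -0.706, 0.0], [0.002, 0.001, -1.0]]
wrist_force: [-0.4, 0.1, 0.0]
gripper_width: 0.643
gripper_force: 0.0
```

>>> move_arm([
  [[0,0,-1],[0,0,0],1],
  [[0,0,-1],[0,0,0],1],
  [[0,0,-1],[0,0,0],1],
  [[0,0,-1],[0,0,0],1],
  [[0,0,-1],[0,0,0],1],
  [[0,0,-1],[0,0,0],1],
  [[0,0,-1],[0,0,0],1],
  [[0,0,-0.8],[0,0,0],1],
  [[0,0,0],[0,0,0],1],
])

```text
time_s: 9.25
tcp_pos: [0.4793, -0.0546, 0.1924]
ee_rot: [[0.008, 1.0, 0.002], [1.0, -0.008, 0.0], [0.0, 0.002, -1.0]]
wrist_force: [0.4, 0.5, -0.7]
gripper_width: 1.001
gripper_force: 0.0
```

```bash
cat >> h.py <<'E'
def go(cx,cy,z,cl=True):
    s=st();E=np.array(s['ee_rot']);print('tool shift /0.5:',np.round(E.T@(np.r_[Q+R2@[cx,cy],z]-s['tcp_pos'])/.5,4))
E
python3 - <<'E'
from h import *
go(0,0,.19)
S=cap('scene')
for d in r.pinpoint('tray_tab','scene')[:4]: print(d['centre'],d['score'])
E
```

```text
t 9.25 clamp xyz [-1.307e-01 -1.000e-04  1.924e-01] yaw 89.54 Fclamp [0.6 0.4] Fz -0.7 M [-0.103 -0.107 -0.034] eff6 0.303 w 1.001 gf 0.0 j [ 12.8   9.6 -21.7   0.  -58.7 166.7]
tool shift /0.5: [0.0756 0.2502 0.0053]
[204.1, 192.3] 0.96
[320.1, 213.5] 0.7
[286.4, 277.2] 0.62
[111.7, 230.9] 0.57
```

>>> move_arm([
  [[0,0,0],[0.0252,0.0834,0],1],
  [[0,0,0],[0.0252,0.0834,0],1],
  [[0,0,0],[0.0252,0.0834,0],1],
  [[0,0,0],[0,0,0],1],
  [[0,0,0],[0,0,0],1],
])

```text
time_s: 9.85
tcp_pos: [0.6043, -0.0177, 0.1912]
ee_rot: [[0.009, 1.0, -0.002], [1.0, -0.009, -0.0], [-0.0, -0.002, -1.0]]
wrist_force: [-0.3, 1.0, 0.5]
gripper_width: 0.998
gripper_force: 0.0
```

```bash
python3 - <<'E'
from h import *
go(0,0,.101)
E
```

```text
t 9.85 clamp xyz [-0.0003  0.0002  0.1912] yaw 89.49 Fclamp [-0.1  1. ] Fz 0.5 M [-0.114 -0.029 -0.027] eff6 -0.008 w 0.998 gf 0.0 j [ 13.6  21.4  -5.2  -0.  -63.5 165.9]
tool shift /0.5: [-0.0002  0.0011  0.1804]
```

>>> move_arm([
  [[0,0,0],[0,0,0.06],1],
  [[0,0,0],[0,0,0.06],1],
  [[0,0,0],[0,0,0.06],1],
  [[0,0,0],[0,0,0],0.5],
  [[0,0,0],[0,0,0],0.5],
  [[0,0,0],[0,0,0],0.3],
  [[0,0,0],[0,0,0],0.3],
  [[0,0,0],[0,0,0],0.3],
])

```text
time_s: 10.65
tcp_pos: [0.6046, -0.0179, 0.104]
ee_rot: [[0.008, 1.0, 0.003], [1.0, -0.008, 0.001], [0.001, 0.003, -1.0]]
wrist_force: [-0.3, -0.9, -0.5]
gripper_width: 0.634
gripper_force: 0.0
```

```bash
python3 - <<'E'
from h import *
go(0,0,.101)
E
```

```text
t 10.65 clamp xyz [-1.00e-04 -0.00e+00  1.04e-01] yaw 89.54 Fclamp [-0.5 -0.8] Fz -0.5 M [-0.095 -0.098 -0.001] eff6 -0.001 w 0.634 gf 0.0 j [ 13.6  26.1 -11.5   0.  -52.2 165.9]
tool shift /0.5: [0.0001 0.0001 0.0061]
```

>>> move_arm([
  [[0,0,0],[0,0,0.006],0.3],
  [[0,0,0],[0,0,0],0.3],
  [[0,0,0],[0,0,0],0.3],
  [[0,0,0],[0,0,0],0.3],
  [[0,0,0],[0,0,0],0.2],
  [[0,0,0],[0,0,0],0.2],
  [[0,0,0],[0,0,0],0.2],
])

```text
time_s: 11.35
tcp_pos: [0.6043, -0.018, 0.0995]
ee_rot: [[0.008, 1.0, 0.001], [1.0, -0.008, 0.0], [0.0, 0.001, -1.0]]
wrist_force: [2.5, -0.5, -1.7]
gripper_width: 0.403
gripper_force: 30.0
```

```bash
python3 - <<'E'
from h import *
go(0,0,.101)
E
```

```text
t 11.35 clamp xyz [-0.0004 -0.0001  0.0995] yaw 89.54 Fclamp [ 2.3 -1.2] Fz -1.7 M [-0.278 -0.855 -0.012] eff6 0.013 w 0.403 gf 30.0 j [ 13.6  26.4 -11.8   0.  -51.8 165.9]
tool shift /0.5: [ 0.0004  0.0007 -0.003 ]
```

>>> move_arm([
  [[0,0,1],[0,0,0.0004],0.2],
  [[0,0,1],[0,0,0.0004],0.2],
])

```text
time_s: 11.55
tcp_pos: [0.6043, -0.018, 0.0991]
ee_rot: [[0.21, 0.978, 0.001], [0.978, -0.21, 0.0], [0.0, 0.001, -1.0]]
wrist_force: [3.2, -1.1, -1.7]
gripper_width: 0.407
gripper_force: 30.0
```

```bash
cat >> h.py <<'E'
def tq(n=2):
    m=[];e=[]
    for i in range(n+1):
        s=r.sense();m.append(s['moment'][2]);e.append(s['effort'][5])
        if i<n: cap('top')
    E=np.array(s['ee_rot']);print('t',s['time_s'],'yaw',round(np.degrees(np.arctan2(E[1,0],E[0,0])),2),'Mz',np.round(m,3),'e6',np.round(e,3),'F',np.round(s['wrist_force'],1),'z',round(s['tcp_pos'][2],4),'gf',round(s['gripper_force'],1))
E
python3 -c "
from h import *
tq()"
```

```text
t 11.65 yaw 78.09 Mz [ 0.039 -0.03  -0.072] e6 [ 0.622 -0.147 -0.32 ] F [ 2.6 -0.3 -2.4] z 0.0991 gf 30.0
```

>>> move_arm([
  [[0,0,1],[0,0,0.0004],0.2],
  [[0,0,1],[0,0,0.0004],0.2],
])

```text
time_s: 11.85
tcp_pos: [0.6042, -0.018, 0.0987]
ee_rot: [[0.398, 0.917, 0.001], [0.917, -0.398, 0.0], [0.0, 0.001, -1.0]]
wrist_force: [2.6, -0.4, -1.7]
gripper_width: 0.403
gripper_force: 30.0
```

```bash
python3 -c "
from h import *
tq()"
```

```text
t 11.95 yaw 66.74 Mz [ 0.076 -0.008 -0.06 ] e6 [ 0.621 -0.158 -0.316] F [ 3.6 -0.9 -1.8] z 0.0987 gf 30.0
```

```bash
cat > m.py <<'E'
from h import *
s=r.sense();E=np.array(s['ee_rot']);y=np.degrees(np.arctan2(E[1,0],E[0,0]))
l='%.2f yaw %.2f Mz %.3f e6 %.3f z %.4f F %s'%(s['time_s'],y,s['moment'][2],s['effort'][5],s['tcp_pos'][2],np.round(s['wrist_force'],1))
print(l);open('log.txt','a').write(l+'\n')
E
```

>>> move_arm([
  [[0,0,1],[0,0,0.0004],0.2],
])

```text
time_s: 12.05
tcp_pos: [0.6042, -0.018, 0.0986]
ee_rot: [[0.485, 0.875, 0.001], [0.875, -0.485, 0.0], [0.0, 0.001, -1.0]]
wrist_force: [3.5, -0.6, -2.5]
gripper_width: 0.401
gripper_force: 30.0
```

```bash
python3 m.py
```

```text
12.05 yaw 61.00 Mz 0.035 e6 0.896 z 0.0986 F [ 3.5 -0.6 -2.5]
```

>>> move_arm([
  [[0,0,1],[0,0,0.0004],0.2],
])

```text
time_s: 12.15
tcp_pos: [0.6042, -0.018, 0.0984]
ee_rot: [[0.571, 0.821, 0.001], [0.821, -0.571, 0.0], [0.0, 0.0, -1.0]]
wrist_force: [2.8, 0.1, -1.9]
gripper_width: 0.402
gripper_force: 30.0
```

```bash
python3 m.py
```

```text
12.15 yaw 55.17 Mz 0.072 e6 0.621 z 0.0984 F [ 2.8  0.1 -1.9]
```

>>> move_arm([
  [[0,0,1],[0,0,0.0004],0.2],
])

```text
time_s: 12.25
tcp_pos: [0.6042, -0.0179, 0.0982]
ee_rot: [[0.65, 0.76, 0.001], [0.76, -0.65, 0.0], [0.0, 0.0, -1.0]]
wrist_force: [3.2, -0.6, -1.4]
gripper_width: 0.405
gripper_force: 30.0
```

```bash
python3 m.py
```

```text
12.25 yaw 49.45 Mz 0.097 e6 0.609 z 0.0982 F [ 3.2 -0.6 -1.4]
```

>>> move_arm([
  [[0,0,1],[0,0,0.0004],0.2],
])

```text
time_s: 12.35
tcp_pos: [0.6042, -0.0179, 0.098]
ee_rot: [[0.723, 0.691, 0.001], [0.691, -0.723, 0.0], [0.001, 0.0, -1.0]]
wrist_force: [3.6, -0.9, -2.0]
gripper_width: 0.405
gripper_force: 30.0
```

```bash
python3 m.py
```

```text
12.35 yaw 43.71 Mz 0.030 e6 0.609 z 0.0980 F [ 3.6 -0.9 -2. ]
```

>>> move_arm([
  [[0,0,1],[0,0,0.0004],0.2],
])

```text
time_s: 12.45
tcp_pos: [0.6041, -0.0179, 0.0978]
ee_rot: [[0.788, 0.615, 0.001], [0.615, -0.788, 0.0], [0.001, 0.0, -1.0]]
wrist_force: [2.3, -0.9, -2.3]
gripper_width: 0.407
gripper_force: 30.0
```

```bash
python3 m.py
```

```text
12.45 yaw 37.98 Mz 0.037 e6 0.609 z 0.0978 F [ 2.3 -0.9 -2.3]
```

>>> move_arm([
  [[0,0,1],[0,0,0.0004],0.2],
])

```text
time_s: 12.55
tcp_pos: [0.6042, -0.0179, 0.0976]
ee_rot: [[0.846, 0.534, 0.001], [0.534, -0.846, 0.0], [0.001, 0.0, -1.0]]
wrist_force: [1.7, -0.8, -2.0]
gripper_width: 0.405
gripper_force: 30.0
```

```bash
python3 m.py
```

```text
12.55 yaw 32.26 Mz 0.068 e6 0.609 z 0.0976 F [ 1.7 -0.8 -2. ]
```

Effort 6 holds steady at 0.609 in continuous motion, which makes it a clean touch detector. I go on at the same rate.

>>> move_arm([
  [[0,0,1],[0,0,0.0004],0.2],
])

```text
time_s: 12.65
tcp_pos: [0.6041, -0.0179, 0.0974]
ee_rot: [[0.895, 0.447, 0.001], [0.447, -0.895, 0.0], [0.001, 0.0, -1.0]]
wrist_force: [2.8, 0.0, -1.6]
gripper_width: 0.404
gripper_force: 30.0
```

```bash
python3 m.py
```

```text
12.65 yaw 26.52 Mz 0.057 e6 0.609 z 0.0974 F [ 2.8  0.  -1.6]
```

>>> move_arm([
  [[0,0,1],[0,0,0.0004],0.2],
])

```text
time_s: 12.75
tcp_pos: [0.6041, -0.0179, 0.0972]
ee_rot: [[0.935, 0.355, 0.001], [0.355, -0.935, 0.0], [0.001, -0.0, -1.0]]
wrist_force: [1.9, 0.0, -1.9]
gripper_width: 0.406
gripper_force: 30.0
```

```bash
python3 m.py
```

```text
12.75 yaw 20.80 Mz -0.023 e6 0.609 z 0.0972 F [ 1.9  0.  -1.9]
```

>>> move_arm([
  [[0,0,1],[0,0,0.0004],0.2],
])

```text
time_s: 12.85
tcp_pos: [0.6041, -0.0178, 0.097]
ee_rot: [[0.966, 0.26, 0.001], [0.26, -0.966, 0.0], [0.001, -0.0, -1.0]]
wrist_force: [2.1, 0.6, -1.7]
gripper_width: 0.406
gripper_force: 30.0
```

```bash
python3 m.py
```

```text
12.85 yaw 15.06 Mz -0.007 e6 0.609 z 0.0970 F [ 2.1  0.6 -1.7]
```

>>> move_arm([
  [[0,0,1],[0,0,0.0004],0.2],
])

```text
time_s: 12.95
tcp_pos: [0.6041, -0.0178, 0.0968]
ee_rot: [[0.987, 0.162, 0.001], [0.162, -0.987, 0.0], [0.001, -0.0, -1.0]]
wrist_force: [2.4, 0.5, -1.3]
gripper_width: 0.399
gripper_force: 30.0
```

```bash
python3 m.py
```

```text
12.95 yaw 9.33 Mz 0.016 e6 0.609 z 0.0968 F [ 2.4  0.5 -1.3]
```

>>> move_arm([
  [[0,0,1],[0,0,0.0004],0.2],
])

```text
time_s: 13.05
tcp_pos: [0.6042, -0.0178, 0.0966]
ee_rot: [[0.998, 0.063, 0.001], [0.063, -0.998, 0.0], [0.001, -0.0, -1.0]]
wrist_force: [1.9, 0.5, -1.5]
gripper_width: 0.407
gripper_force: 30.0
```

```bash
python3 m.py
```

```text
13.05 yaw 3.61 Mz 0.063 e6 0.609 z 0.0966 F [ 1.9  0.5 -1.5]
```

>>> move_arm([
  [[0,0,1],[0,0,0.0004],0.2],
])

```text
time_s: 13.15
tcp_pos: [0.6042, -0.0178, 0.0965]
ee_rot: [[0.999, -0.037, 0.001], [-0.037, -0.999, 0.0], [0.001, -0.0, -1.0]]
wrist_force: [2.1, -0.1, -1.7]
gripper_width: 0.402
gripper_force: 30.0
```

```bash
python3 m.py
```

```text
13.15 yaw -2.12 Mz 0.009 e6 0.609 z 0.0965 F [ 2.1 -0.1 -1.7]
```

>>> move_arm([
  [[0,0,1],[0,0,0.0004],0.2],
])

```text
time_s: 13.25
tcp_pos: [0.6042, -0.0178, 0.0963]
ee_rot: [[0.991, -0.137, 0.001], [-0.137, -0.991, 0.0], [0.001, -0.001, -1.0]]
wrist_force: [2.4, 0.4, -2.1]
gripper_width: 0.404
gripper_force: 30.0
```

```bash
python3 m.py
```

```text
13.25 yaw -7.85 Mz -0.042 e6 0.609 z 0.0963 F [ 2.4  0.4 -2.1]
```

>>> move_arm([
  [[0,0,1],[0,0,0.0004],0.2],
])

```text
time_s: 13.35
tcp_pos: [0.6042, -0.0177, 0.0961]
ee_rot: [[0.972, -0.235, 0.001], [-0.235, -0.972, 0.0], [0.001, -0.001, -1.0]]
wrist_force: [2.7, 0.7, -1.8]
gripper_width: 0.407
gripper_force: 30.0
```

```bash
python3 m.py
```

```text
13.35 yaw -13.59 Mz 0.037 e6 0.609 z 0.0961 F [ 2.7  0.7 -1.8]
```

>>> move_arm([
  [[0,0,1],[0,0,0.0004],0.2],
])

```text
time_s: 13.45
tcp_pos: [0.6042, -0.0177, 0.0958]
ee_rot: [[0.944, -0.331, 0.001], [-0.331, -0.944, 0.0], [0.001, -0.001, -1.0]]
wrist_force: [2.1, 1.2, -1.4]
gripper_width: 0.406
gripper_force: 30.0
```

```bash
python3 m.py
```

```text
13.45 yaw -19.31 Mz 0.005 e6 0.609 z 0.0958 F [ 2.1  1.2 -1.4]
```

>>> move_arm([
  [[0,0,1],[0,0,0.0004],0.2],
])

```text
time_s: 13.55
tcp_pos: [0.6042, -0.0177, 0.0957]
ee_rot: [[0.906, -0.423, 0.001], [-0.423, -0.906, 0.001], [0.001, -0.001, -1.0]]
wrist_force: [2.0, 0.1, -1.8]
gripper_width: 0.402
gripper_force: 30.0
```

```bash
python3 m.py
```

```text
13.55 yaw -25.05 Mz 0.024 e6 0.609 z 0.0957 F [ 2.   0.1 -1.8]
```

>>> move_arm([
  [[0,0,1],[0,0,0.0004],0.2],
])

```text
time_s: 13.65
tcp_pos: [0.6042, -0.0177, 0.0955]
ee_rot: [[0.859, -0.512, 0.001], [-0.512, -0.859, 0.001], [0.001, -0.001, -1.0]]
wrist_force: [2.4, 0.2, -1.4]
gripper_width: 0.4
gripper_force: 30.0
```

```bash
python3 m.py
```

```text
13.65 yaw -30.77 Mz 0.063 e6 0.609 z 0.0955 F [ 2.4  0.2 -1.4]
```

>>> move_arm([
  [[0,0,1],[0,0,0.0004],0.2],
])

```text
time_s: 13.75
tcp_pos: [0.6043, -0.0177, 0.0953]
ee_rot: [[0.804, -0.595, 0.001], [-0.595, -0.804, 0.001], [0.0, -0.001, -1.0]]
wrist_force: [1.6, 0.2, -1.4]
gripper_width: 0.403
gripper_force: 30.0
```

```bash
python3 m.py
```

```text
13.75 yaw -36.50 Mz 0.026 e6 0.609 z 0.0953 F [ 1.6  0.2 -1.4]
```

>>> move_arm([
  [[0,0,1],[0,0,0.0004],0.2],
])

```text
time_s: 13.85
tcp_pos: [0.6043, -0.0177, 0.0951]
ee_rot: [[0.74, -0.672, 0.001], [-0.672, -0.74, 0.001], [0.0, -0.001, -1.0]]
wrist_force: [2.8, 0.3, -2.6]
gripper_width: 0.405
gripper_force: 30.0
```

```bash
python3 m.py
```

```text
13.85 yaw -42.23 Mz 0.053 e6 0.609 z 0.0951 F [ 2.8  0.3 -2.6]
```

>>> move_arm([
  [[0,0,1],[0,0,0.0004],0.2],
])

```text
time_s: 13.95
tcp_pos: [0.6043, -0.0176, 0.0949]
ee_rot: [[0.67, -0.743, 0.001], [-0.743, -0.67, 0.001], [0.0, -0.001, -1.0]]
wrist_force: [2.6, 0.3, -1.6]
gripper_width: 0.405
gripper_force: 30.0
```

```bash
python3 m.py
```

```text
13.95 yaw -47.96 Mz 0.073 e6 0.609 z 0.0949 F [ 2.6  0.3 -1.6]
```

>>> move_arm([
  [[0,0,1],[0,0,0.0004],0.2],
])

```text
time_s: 14.05
tcp_pos: [0.6043, -0.0176, 0.0947]
ee_rot: [[0.592, -0.806, 0.001], [-0.806, -0.592, 0.001], [0.0, -0.001, -1.0]]
wrist_force: [2.6, 0.5, -1.8]
gripper_width: 0.407
gripper_force: 30.0
```

```bash
python3 m.py
```

```text
14.05 yaw -53.69 Mz 0.045 e6 0.609 z 0.0947 F [ 2.6  0.5 -1.8]
```

>>> move_arm([
  [[0,0,1],[0,0,0.0004],0.2],
])

```text
time_s: 14.15
tcp_pos: [0.6044, -0.0177, 0.0945]
ee_rot: [[0.509, -0.861, 0.001], [-0.861, -0.509, 0.001], [0.0, -0.001, -1.0]]
wrist_force: [2.1, -0.2, -1.1]
gripper_width: 0.408
gripper_force: 30.0
```

```bash
python3 m.py
```

```text
14.15 yaw -59.42 Mz 0.036 e6 0.609 z 0.0945 F [ 2.1 -0.2 -1.1]
```

>>> move_arm([
  [[0,0,1],[0,0,0.0004],0.2],
])

```text
time_s: 14.25
tcp_pos: [0.6044, -0.0176, 0.0944]
ee_rot: [[0.42, -0.907, 0.001], [-0.907, -0.42, 0.001], [0.0, -0.001, -1.0]]
wrist_force: [2.3, 0.3, -2.2]
gripper_width: 0.403
gripper_force: 30.0
```

```bash
python3 m.py
```

```text
14.25 yaw -65.14 Mz 0.050 e6 0.609 z 0.0944 F [ 2.3  0.3 -2.2]
```

>>> move_arm([
  [[0,0,1],[0,0,0.0004],0.2],
])

```text
time_s: 14.35
tcp_pos: [0.6044, -0.0177, 0.0941]
ee_rot: [[0.328, -0.945, 0.001], [-0.945, -0.328, 0.001], [-0.0, -0.001, -1.0]]
wrist_force: [1.5, 0.3, -1.3]
gripper_width: 0.403
gripper_force: 30.0
```

```bash
python3 m.py
```

```text
14.35 yaw -70.87 Mz 0.068 e6 0.609 z 0.0941 F [ 1.5  0.3 -1.3]
```

>>> move_arm([
  [[0,0,1],[0,0,0.0004],0.2],
])

```text
time_s: 14.45
tcp_pos: [0.6044, -0.0177, 0.094]
ee_rot: [[0.232, -0.973, 0.001], [-0.973, -0.232, 0.001], [-0.0, -0.001, -1.0]]
wrist_force: [1.9, 0.7, -1.8]
gripper_width: 0.407
gripper_force: 30.0
```

```bash
python3 m.py
```

```text
14.45 yaw -76.60 Mz -0.006 e6 0.609 z 0.0940 F [ 1.9  0.7 -1.8]
```

>>> move_arm([
  [[0,0,1],[0,0,0.0004],0.2],
])

```text
time_s: 14.55
tcp_pos: [0.6044, -0.0177, 0.0938]
ee_rot: [[0.134, -0.991, 0.001], [-0.991, -0.134, 0.001], [-0.0, -0.001, -1.0]]
wrist_force: [2.1, 1.5, -1.4]
gripper_width: 0.407
gripper_force: 30.0
```

```bash
python3 m.py
```

```text
14.55 yaw -82.33 Mz 0.005 e6 0.594 z 0.0938 F [ 2.1  1.5 -1.4]
```

>>> move_arm([
  [[0,0,1],[0,0,0.0004],0.2],
])

```text
time_s: 14.65
tcp_pos: [0.6045, -0.0177, 0.0936]
ee_rot: [[0.034, -0.999, 0.001], [-0.999, -0.034, 0.0], [-0.0, -0.001, -1.0]]
wrist_force: [2.2, 0.2, -1.8]
gripper_width: 0.406
gripper_force: 30.0
```

```bash
python3 m.py
```

```text
14.65 yaw -88.05 Mz 0.153 e6 0.536 z 0.0936 F [ 2.2  0.2 -1.8]
```

>>> move_arm([
  [[0,0,1],[0,0,0.0004],0.2],
])

```text
time_s: 14.75
tcp_pos: [0.6045, -0.0177, 0.0935]
ee_rot: [[-0.066, -0.998, 0.001], [-0.998, 0.066, 0.0], [-0.0, -0.001, -1.0]]
wrist_force: [2.8, 1.1, -1.5]
gripper_width: 0.404
gripper_force: 30.0
```

```bash
python3 m.py
```

```text
14.75 yaw -93.76 Mz 0.153 e6 0.467 z 0.0935 F [ 2.8  1.1 -1.5]
```

>>> move_arm([
  [[0,0,1],[0,0,0.0004],0.2],
])

```text
time_s: 14.85
tcp_pos: [0.6045, -0.0177, 0.0933]
ee_rot: [[-0.165, -0.986, 0.001], [-0.986, 0.165, 0.0], [-0.001, -0.001, -1.0]]
wrist_force: [2.6, 0.5, -1.6]
gripper_width: 0.407
gripper_force: 30.0
```

```bash
python3 m.py
```

```text
14.85 yaw -99.47 Mz 0.179 e6 0.458 z 0.0933 F [ 2.6  0.5 -1.6]
```

>>> move_arm([
  [[0,0,1],[0,0,0.0004],0.2],
])

```text
time_s: 14.95
tcp_pos: [0.6045, -0.0177, 0.0931]
ee_rot: [[-0.262, -0.965, 0.001], [-0.965, 0.262, 0.0], [-0.001, -0.001, -1.0]]
wrist_force: [2.1, 0.2, -1.3]
gripper_width: 0.402
gripper_force: 30.0
```

```bash
python3 m.py
```

```text
14.95 yaw -105.20 Mz 0.179 e6 0.445 z 0.0931 F [ 2.1  0.2 -1.3]
```

Touch shows clearly: effort starts to change at yaw ≈ -81°. The torque step to about 0.17 N m and the slower rise after it match the description. The target yaw is about -167 to -170°, so about 1.06 rad more, sampled on the way.

>>> move_arm([
  [[0,0,1],[0,0,0.0004],0.2],
  [[0,0,1],[0,0,0.0004],0.2],
])

```text
time_s: 15.15
tcp_pos: [0.6045, -0.0177, 0.0928]
ee_rot: [[-0.449, -0.894, 0.002], [-0.894, 0.449, 0.0], [-0.001, -0.001, -1.0]]
wrist_force: [3.0, -0.0, -1.8]
gripper_width: 0.406
gripper_force: 30.0
```

```bash
python3 m.py
```

```text
15.15 yaw -116.65 Mz 0.272 e6 0.418 z 0.0928 F [ 3.  -0.  -1.8]
```

>>> move_arm([
  [[0,0,1],[0,0,0.0004],0.2],
  [[0,0,1],[0,0,0.0004],0.2],
])

```text
time_s: 15.35
tcp_pos: [0.6046, -0.0177, 0.0924]
ee_rot: [[-0.617, -0.787, 0.002], [-0.787, 0.617, 0.0], [-0.001, -0.001, -1.0]]
wrist_force: [2.6, 1.0, 0.4]
gripper_width: 0.404
gripper_force: 30.0
```

```bash
python3 m.py
```

```text
15.35 yaw -128.10 Mz 0.230 e6 0.390 z 0.0924 F [2.6 1.  0.4]
```

>>> move_arm([
  [[0,0,1],[0,0,0.0004],0.2],
  [[0,0,1],[0,0,0.0004],0.2],
])

```text
time_s: 15.55
tcp_pos: [0.6046, -0.0178, 0.0921]
ee_rot: [[-0.761, -0.649, 0.002], [-0.649, 0.761, -0.0], [-0.001, -0.001, -1.0]]
wrist_force: [1.8, 0.1, -0.7]
gripper_width: 0.405
gripper_force: 30.0
```

```bash
python3 m.py
```

```text
15.55 yaw -139.55 Mz 0.294 e6 0.362 z 0.0921 F [ 1.8  0.1 -0.7]
```

>>> move_arm([
  [[0,0,1],[0,0,0.0004],0.2],
  [[0,0,1],[0,0,0.0004],0.2],
])

```text
time_s: 15.75
tcp_pos: [0.6046, -0.0178, 0.0917]
ee_rot: [[-0.875, -0.485, 0.002], [-0.485, 0.875, -0.0], [-0.001, -0.001, -1.0]]
wrist_force: [2.6, -0.1, -0.3]
gripper_width: 0.402
gripper_force: 30.0
```

```bash
python3 m.py
```

```text
15.75 yaw -151.00 Mz 0.295 e6 0.334 z 0.0917 F [ 2.6 -0.1 -0.3]
```

>>> move_arm([
  [[0,0,1],[0,0,0.0004],0.2],
  [[0,0,1],[0,0,0.0004],0.2],
  [[0,0,0.95],[0,0,0.0004],0.2],
])

```text
time_s: 16.05
tcp_pos: [0.6046, -0.0179, 0.0912]
ee_rot: [[-0.978, -0.21, 0.002], [-0.21, 0.978, -0.0], [-0.002, -0.001, -1.0]]
wrist_force: [2.7, 1.2, 0.3]
gripper_width: 0.405
gripper_force: 30.0
```

```bash
python3 m.py
```

```text
16.05 yaw -167.88 Mz 0.342 e6 0.248 z 0.0912 F [2.7 1.2 0.3]
```

>>> move_arm([
  [[0,0,0],[0,0,0],0.2],
  [[0,0,0],[0,0,0],0.2],
  [[0,0,0],[0,0,0],0.2],
  [[0,0,0],[0,0,0],0.2],
])

```text
time_s: 16.45
tcp_pos: [0.6046, -0.0179, 0.0911]
ee_rot: [[-0.978, -0.21, 0.002], [-0.21, 0.978, 0.0], [-0.002, -0.0, -1.0]]
wrist_force: [2.6, 0.8, 1.6]
gripper_width: 0.403
gripper_force: 30.0
```

```bash
python3 m.py
```

```text
16.45 yaw -167.89 Mz 0.039 e6 -0.077 z 0.0911 F [2.6 0.8 1.6]
```

>>> move_arm([
  [[0,0,0],[0,0,0],0.6],
  [[0,0,0],[0,0,0],0.6],
  [[0,0,0],[0,0,0],0.7],
  [[0,0,0],[0,0,0],0.7],
  [[0,0,0],[0,0,0],0.7],
])

```text
time_s: 16.95
tcp_pos: [0.6035, -0.0181, 0.0903]
ee_rot: [[-0.978, -0.208, -0.001], [-0.208, 0.978, -0.0], [0.001, 0.0, -1.0]]
wrist_force: [0.2, -0.4, 0.2]
gripper_width: 0.684
gripper_force: 0.0
```

```bash
python3 m.py
```

```text
16.95 yaw -168.01 Mz 0.048 e6 0.001 z 0.0903 F [ 0.2 -0.4  0.2]
```

Released. Now I rise straight up, back away, and check the tray, the knob and the bystanders.

>>> move_arm([
  [[0,0,0],[0,0,0],0.9],
  [[0,0,0],[0,0,0],0.9],
  [[0,0,0],[0,0,-0.04],0.9],
  [[0,0,0],[0,0,-0.06],0.9],
  [[0,0,0],[0,0,-0.08],0.9],
  [[0,0,0],[0,0,-0.08],0.9],
  [[0,0,0],[0.08,0,0],0.9],
  [[0,0,0],[0.08,0,0],0.9],
  [[0,0,0],[0.08,0,0],0.9],
  [[0,0,0],[0,0,0],0.9],
])

```text
time_s: 17.95
tcp_pos: [0.4817, -0.0439, 0.2208]
ee_rot: [[-0.978, -0.207, -0.002], [-0.207, 0.978, 0.001], [0.002, 0.001, -1.0]]
wrist_force: [1.1, -0.9, 0.1]
gripper_width: 0.898
gripper_force: 0.0
```

```bash
python3 - <<'E'
from h import *
st()
S=cap('scene')
cv2.imwrite('pics/z4.png',cv2.resize(cv2.cvtColor(S['img'],cv2.COLOR_RGB2BGR)[130:280,110:310],(800,600),interpolation=2))
E
```

```text
t 17.95 clamp xyz [-0.1253  0.0094  0.2208] yaw -168.06 Fclamp [ 0.8 -1.1] Fz 0.1 M [ 0.068 -0.217  0.004] eff6 -0.012 w 0.898 gf 0.0 j [ 14.    8.3 -18.8  -0.1 -63.  -92.1]
```

View pics/z4.png

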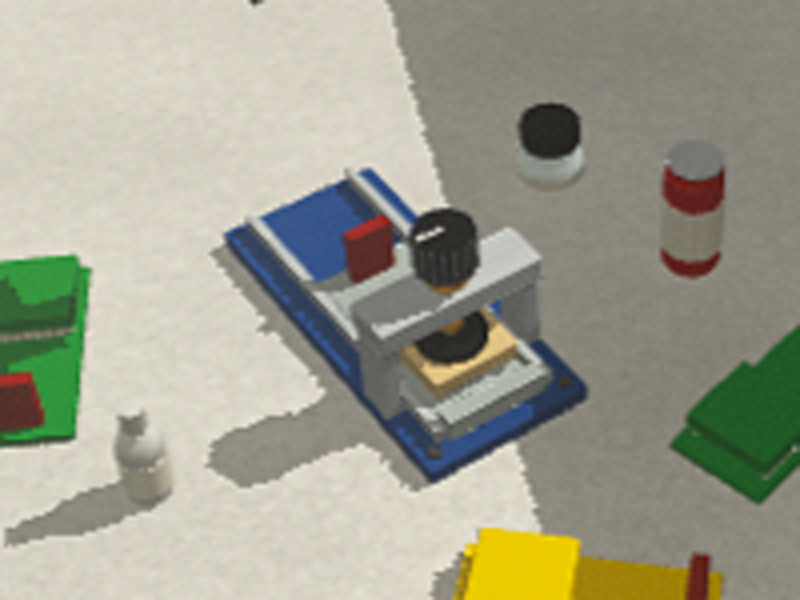

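The picture shows the tray home with its tab at (369,248) and the pad at (450,338) on the cast. The knob pointer at (430,236) points to -y, as expected for about 257° turned without slip. The jar, can and dropper stand where they were. I hand in the job.

```bash
python3 -c "
from station import r
print(r.finish_job())"
```

```text
the job is handed in; nothing more can be done
None
```

The job is handed in, with no verdict returned: the tray is home against the back stop, the knob was turned about 87° past first touch (an estimated 26 N on the cast) and let go, and the jar, dropper bottle and red can look unmoved.

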